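Brace the tight spares jar and unscrew its cap

ROBOT

A 6-joint arm with a two-finger parallel gripper is mounted at the origin on the work surface. World frame = base frame: x ahead of the robot, y to its left, z up, the work surface at z = 0. Lengths are in m, angles in degrees, forces in N, time in s.
With the tool pointing down it reaches from about 0.4 to 0.825 m from the base axis. Payload 7 kg.
Tool frame: the origin (TCP) lies midway between the tips of the shut fingers; the grasp point (between the pads) lies r.grip_depth behind it (r.grip_depth is the distance from the TCP to the grasp point, in m); z points along the fingers, y is the line along which they close (so a half turn about z gives the same grasp; the last joint's range is limited). The gripper opens to 88 mm and grips with 3 to 60 N. Pads are 19 mm wide; open, the fingers measure 130 mm over their backs; the gripper's body (78 mm by 193 mm) begins 47 mm behind the grasp point.
Start: joints at [87.21, 20.546, 0.682, 0, -70.136, -16.507], TCP at [0.223, 0.637, 0.227] pointing down, gripper open.
Joint ranges: [-176.03, 176.03], [-82.01, 121.73], [-58.28, 71.71], [-173.87, 95.51], [-174.79, -0.11], [-173.66, 173.66]. Speed limits (degrees/s): [136.94, 136.94, 172.46, 180, 180, 180].

INTERFACE

Orientations are given as [roll, pitch, yaw] about the fixed x, y, z axes, in that order (R = Rz(yaw) Ry(pitch) Rx(roll)).
In Python, from plant import r gives the robot as it stands.
- The arm moves only by the shell command python3 drive.py 'ROWS' [OPENING] [FORCE]. ROWS is a JSON list of rows, 1 to 12 of them, each of 6 numbers: dx, dy, dz in m, then a rotation vector rx, ry, rz in degrees; each row is the pose to reach, as a shift and turn from the pose commanded when the command began, along the tool's axes at that moment; what a row does not reach only later rows make up. A row lasts 1/12 s, in which the tool goes at most 0.0417 m and 7.16 degrees, less where a joint would pass 70% of its speed; a pose out of reach is approached as far as the arm can. OPENING is the finger opening in m, set as the command begins (- or left out keeps the last). The fingers move at their own pace and stop on an object; FORCE is the grip in N (left out, the last holds). Time passes only in rows, so rows that do not move let the fingers close. It prints the time, the measured TCP pose, the force, the opening and the grip force at its end.
- r.get_state(): the state, without advancing time (a new reading comes with each control period).
- r.capture(name): name is "side" or "top" or "wrist"; returns a dict with "frame" (420x560x3 uint8, red, green, blue), "z_map" (420x560 float32, m along the optical axis (not along the pixel's ray), 0 where there is no reading), "fx", "fy", "cx", "cy" (pixels), "cam_to_world" (4x4, takes a point from camera to world coordinates). Camera axes: x right, y down, z forward; pixel columns grow to the right and rows downward; lengths in m; the calibration is good to about 2 mm. A picture is of the moment at which its call begins.
- r.close_job(): hands the job in; it is judged then, once.
The state is a dict: "time_s": time; "joints": joint angles; "qd": joint speeds; "joint_torque": joint torques, N m; "tcp_pos": TCP position; "eef_rot": TCP orientation; "contact_force": force on the tool from outside, world axes, zero at the start; "moment": the same for the moment, N m; "gripper_width": finger opening in m; "gripper_force": force on a finger pad.
Only numpy, scipy, OpenCV 4.12 (cv2) and the standard library are available. Lean on these libraries where they do the work, as an engineer would, in place of code of your own. Each camera call takes 0.05 s, during which the arm holds its last target. There are 200 camera calls.

TASK

Open the jar of pump spares for a colleague: stand it fully home in the fork-shaped bracing block, so that it cannot spin, and unscrew its tight red cap anticlockwise, stopping as soon as the thread lets go, a little under a quarter turn. Pinch the brittle cap gently, with no more than about 40 N, leave the other things on the bench alone and do not tip the jar over. Finish while holding the cap level and still about 3 cm clear above the mouth of the jar, which stays in the block; do not put the cap down or let go.

Things in the scene. Friction and masses are not known exactly. Their poses are not given: they have to be found in the camera images.
- jar: Clear square jar with coloured rollers inside, 62 x 62 mm, body 66 mm tall, then a round neck 39 mm wide, with three lugs 50 mm across, whose rim is 98.5 mm above the base; loose, about 0.45 kg. Origin: centre of its underside, z up, x and y square to its sides (all four sides alike).
- cap: Round red ribbed screw cap, white disc on top, 58 mm across, 24 mm tall, 0.04 kg, on the jar. Origin: centre of its lower rim, z up. While on the jar this is 78 mm above the jar's base, 12 mm above its shoulder. Turns only against about 0.6 N m: unbraced, the jar turns along with it. The jar can be carried by the tight cap (1.5 mm of vertical play).
- thread (a joint): How far the cap has been unscrewed relative to the jar, rad, 0 = tight, growing anticlockwise seen from above. The thread holds the cap down until about 1.15; from 1.2 on the cap lifts straight off. The end stop is at 1.98.
- mouth (a point): Centre of the jar's rim, 98.5 mm above the jar's base. When the cap is on, its lower rim is 20.5 mm below this point.
- brace: Aluminium fork-shaped block fixed to the bench, 40 mm tall: two cheeks 66 mm apart inside (jar 62) along its x axis, 94 mm wide outside, back wall face at x = +33 mm; open above and towards -x, where the entry flares to about 110 mm, 88 mm before the origin. No floor: the jar stands on the bench. Origin: on the bench where the jar's centre stands when home. x: the way in.
- adapter: Bystander: black power adapter 62 x 46 x 34 mm with a stub plug, origin at the centre of its underside.
- vial: Bystander: amber bottle with white cap, 40 mm across and 70 mm tall, origin at the centre of its underside.
- pumphead: Bystander: black pump head 56 x 50 mm, 48 mm tall, with a steel disc on top, origin at the centre of its underside.

How it is judged:
By the outcome, as a careful person would: the job done as asked, in the order asked, and still so for the second after the job is handed in, while the arm keeps its last pose, push and grip.
It also fails if it takes over 42 s, if anything falls off the work surface, if the arm or the gripper's body presses on something with over 40 N, if the wrist force passes 120 N, or if a joint passes its speed limit or range.

## Working session

There is one attempt and no reset: what is moved stays moved. The work goes in short steps, Python scripts to look and compute and a shell command to move; the robot and the scene stay as the last step left them, time stands still between calls to the robot, and variables do not carry over. Pictures are saved under pics/ and viewed, at most 10 in all, crops included, and the job is handed in when it is done.

```bash
ls; mkdir -p pics; python3 - <<'E'
from plant import r
import cv2,numpy as np
ims=[]
for n in("top","side"):
    c=r.capture(n); np.savez("pics/"+n+".npz",**c); cv2.imwrite(f"pics/{n}1.png",c["frame"][:,:,::-1])
print(r.get_state(),r.grip_depth)
E
```

```text
drive.py
pics
plant.py
{'time_s': 0.1, 'joints': array([ 8.72103033e+01,  2.05860381e+01,  6.40957720e-01, -1.91583934e-02,
       -7.01358665e+01, -1.65081089e+01]), 'qd': array([-0.0314218 , -0.07565673,  0.00764124,  0.07446191,  0.02504878,
        0.05323563]), 'joint_torque': array([-1.30399680e-03, -5.84166312e+01,  2.93749040e+01,  7.01554477e+00,
        1.01232881e-02, -4.22094922e-05]), 'tcp_pos': array([0.22293224, 0.6366724 , 0.2257412 ]), 'eef_rot': array([ 1.79917271e+02, -5.73449078e-03, -1.93043241e+01]), 'contact_force': array([ 0.18691499, -0.85192256, -0.44740854]), 'moment': array([-0.0086899 , -0.03164641,  0.00989446]), 'gripper_force': 0.0, 'gripper_width': 0.0875559138130885} 0.0188
```

View pics/top1.png

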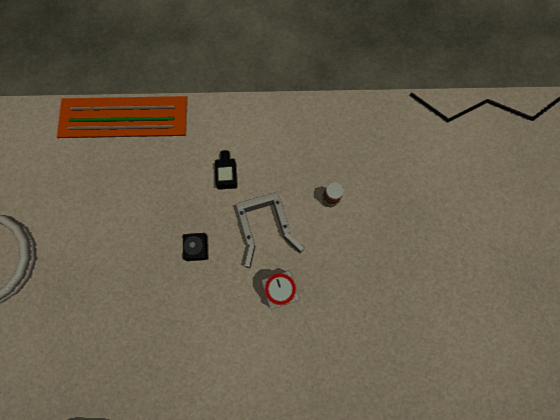

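View pics/side1.png

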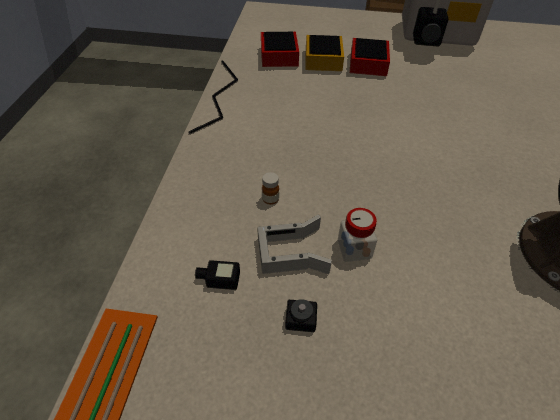

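The top view shows the brace as a fork at about (262,225), opening towards the bottom. The jar cap is at (280,289), just in front of the fork's mouth. The vial is at (333,193), the adapter at (226,172) and the pump head at (195,246).

```bash
cat > h.py <<'E'
import numpy as np,cv2
def pts(c):
    z=c["z_map"]; v,u=np.mgrid[:z.shape[0],:z.shape[1]]
    P=np.stack([(u-c["cx"])/c["fx"]*z,(v-c["cy"])/c["fy"]*z,z],-1)
    M=np.asarray(c["cam_to_world"]); W=P@M[:3,:3].T+M[:3,3]; W[z==0]=np.nan; return W
def red(c):
    f=c["frame"].astype(int); return (f[...,0]>90)&(f[...,1]<60)&(f[...,2]<60)
E
python3 - <<'E'
from h import *
np.set_printoptions(precision=4,suppress=True)
for n in("top","side"):
    c=dict(np.load(f"pics/{n}.npz")); W=pts(c)
    print(n,c["fx"],np.asarray(c["cam_to_world"])[:3])
    H=W[...,2]
    sel=(W[...,0]>.35)&(W[...,0]<.9)&(abs(W[...,1])<.4) if n=="side" else np.ones(H.shape,bool)
    def reg(name,m):
        k,l,s,ce=cv2.connectedComponentsWithStats(m.astype(np.uint8))
        for i in range(1,k):
            if s[i,4]<25: continue
            p=W[l==i]; print(name,s[i,4],ce[i],"med",np.median(p,0),"rect",cv2.minAreaRect(p[:,:2].astype(np.float32)*1000))
    reg("cap",(H>.092)&(H<.112)&sel)
    reg("h40",(H>.035)&(H<.045)&sel)
    reg("all",(H>.02)&(H<.2)&sel)
c=dict(np.load("pics/top.npz"));cv2.imwrite("pics/crop.png",cv2.resize(c["frame"][130:330,160:370,::-1],None,fx=2.9,fy=2.9,interpolation=cv2.INTER_CUBIC))
E
```

```text
top 382.5918714413072 [[-0.0184 -0.973   0.2301  0.4459]
 [-0.9998  0.018  -0.0039  0.0655]
 [-0.0004 -0.2302 -0.9732  0.8343]]
cap 773 [280.2665 288.6779] med [0.4718 0.0558 0.1017] rect ((471.95068359375, 55.189544677734375), (58.39385986328125, 57.55214309692383), 14.06829833984375)
h40 35 [220.0857 175.2857] med [0.7195 0.1818 0.0359] rect ((722.2674560546875, 182.51271057128906), (20.370302200317383, 17.90627098083496), 13.23650074005127)
h40 61 [330.2787 198.7377] med [ 0.6584 -0.0535  0.0416] rect ((665.3760986328125, -57.99810791015625), (38.46768569946289, 21.782550811767578), 60.30983352661133)
h40 1025 [263.598  220.6859] med [0.6231 0.0987 0.0402] rect ((602.70361328125, 83.95890808105469), (137.49142456054688, 125.98265075683594), 16.15049934387207)
h40 782 [ 15.367  254.1113] med [0.5551 0.6006 0.0398] rect ((557.1538696289062, 609.9407348632812), (175.44955444335938, 57.85497283935547), 8.1464262008667)
h40 263 [193.3536 245.1711] med [0.5666 0.2338 0.0403] rect ((567.328125, 235.42092895507812), (39.766639709472656, 37.66815185546875), 44.63779067993164)
all 664 [225.
[... 2175 characters left out ...]
94921875, 38.772926330566406), 56.57886505126953)
all 1518 [357.9822 232.6331] med [0.4768 0.0779 0.0684] rect ((475.1558837890625, 58.79558181762695), (62.135501861572266, 64.01275634765625), 17.090383529663086)
all 1572 [288.7901 245.4866] med [0.6135 0.1162 0.0385] rect ((604.1688842773438, 86.54847717285156), (138.40045166015625, 127.17237091064453), 15.396592140197754)
all 826 [219.299  272.3099] med [0.7352 0.1786 0.0334] rect ((743.3656005859375, 174.3704376220703), (83.49616241455078, 47.314788818359375), 3.0264880657196045)
all 812 [301.1219 313.3399] med [0.569  0.2445 0.0317] rect ((569.7140502929688, 238.52957153320312), (56.01293182373047, 49.834136962890625), 4.303534984588623)
```

View pics/crop.png

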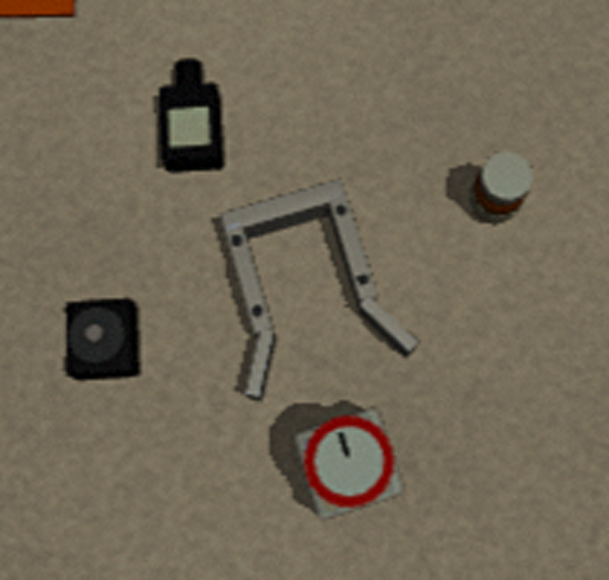

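```bash
cat >> h.py <<'E'
from scipy.optimize import minimize
def loc(p,q):
    a=np.radians(q[2]); d=p-q[:2]; return np.c_[d[:,0]*np.cos(a)+d[:,1]*np.sin(a),-d[:,0]*np.sin(a)+d[:,1]*np.cos(a)]
def fit_brace(W,q0=(622,89,16)):
    m=(abs(W[...,2]-.04)<.004); p=W[m][:,:2]*1000; l=loc(p,np.array(q0)); p=p[(l[:,0]>-28)&(l[:,0]<60)&(abs(l[:,1])<60)]
    def cost(q):   # distance of top-face points to centreline of the U (half thickness 7)
        l=loc(p,q); dc=np.hypot(abs(l[:,1])-40,np.maximum(l[:,0]-40,0)); db=np.hypot(l[:,0]-40,np.maximum(abs(l[:,1])-40,0))
        return np.mean(np.maximum(np.minimum(dc,db)-3,0)**2)
    s=minimize(cost,q0,method="Nelder-Mead",options=dict(xatol=.01,fatol=1e-5)); l=loc(p,s.x)
    L=l[(l[:,0]<25)]; 
    return s.x,s.fun,len(p),np.percentile(L[L[:,1]>0,1],[2,98]),np.percentile(L[L[:,1]<0,1],[2,98]),np.percentile(l[abs(l[:,1])<25,0],[2,98])
def fit_jar(W,q0):   # cap top centre, jar shoulder square yaw
    m=(W[...,2]>.097)&(W[...,2]<.107); p=W[m][:,:2].astype(np.float32)*1000; p=p[np.hypot(*(p-np.array(q0)).T)<60]
    c,rad=cv2.minEnclosingCircle(p)
    m=(W[...,2]>.03)&(W[...,2]<.12); s=W[m][:,:2].astype(np.float32)*1000; s=s[np.hypot(*(s-np.array(q0)).T)<60]
    return c,p.mean(0),rad,cv2.minAreaRect(s)
E
python3 - <<'E'
from h import *
np.set_printoptions(precision=2,suppress=True)
for n in("top","side"):
    W=pts(dict(np.load(f"pics/{n}.npz"))); print(n,fit_brace(W)); print(fit_jar(W,(473,57)))
E
R='[0.427,0.466,0,0,0,144.7]'; python3 drive.py '[[0.427,0.466,0,0,0,144.7],[0.427,0.466,0,0,0,144.7],[0.427,0.466,0,0,0,144.7],[0.427,0.466,0,0,0,144.7],[0.427,0.466,0,0,0,144.7],[0.427,0.466,0,0,0,144.7],[0.427,0.466,0,0,0,144.7],[0.427,0.466,0,0,0,144.7],[0.427,0.466,0,0,0,144.7],[0.427,0.466,0,0,0,144.7],[0.427,0.466,0,0,0,144.7],[0.427,0.466,0,0,0,144.7]]' 0.088
```

```text
top (array([622.55,  88.84,  15.88]), np.float64(4.416531470444776), 676, array([33.21, 46.6 ]), array([-46.72, -33.19]), array([31.92, 47.7 ]))
((472.27789306640625, 55.57758712768555), array([472.06,  55.63], dtype=float32), 29.806528091430664, ((472.4773254394531, 55.70667266845703), (61.668556213378906, 61.86273193359375), 16.908720016479492))
side (array([624.97,  92.12,  15.68]), np.float64(4.331813658175684), 673, array([31.74, 46.53]), array([-47.76, -33.65]), array([31.79, 47.23]))
((474.41552734375, 58.10830307006836), array([474.72,  59.75], dtype=float32), 29.746349334716797, ((475.2016296386719, 58.739688873291016), (62.082767486572266, 64.01835632324219), 17.28372573852539))
time_s: 1.1
tcp_pos: [0.4201, 0.1755, 0.2267]
eef_rot: [-180.0, 0.0, -105.6]
contact_force: [0.6, 0.3, 0.7]
gripper_width: 0.0874
gripper_force: 0.0
```

```bash
python3 drive.py '[[0.099,-0.083,0,0,0,57.5],[0.099,-0.083,0,0,0,57.5],[0.099,-0.083,0,0,0,57.5],[0.099,-0.083,0,0,0,57.5],[0.099,-0.083,0,0,0,57.5],[0.099,-0.083,0,0,0,57.5],[0.099,-0.083,0,0,0,57.5],[0.099,-0.083,0,0,0,57.5],[0.099,-0.083,0,0,0,57.5],[0.099,-0.083,0,0,0,57.5]]' 
python3 - <<'E'
from h import *
from plant import r
np.set_printoptions(precision=2,suppress=True)
c=r.capture("wrist"); cv2.imwrite("pics/w1.png",c["frame"][:,:,::-1]); np.savez("pics/w1.npz",**c)
W=pts(c)
print(fit_jar(W,(473,57)))
try: print(fit_brace(W))
except Exception as e: print(e)
s=r.get_state(); print(s["tcp_pos"]*1000,s["eef_rot"],s["joints"])
E
```

```text
time_s: 1.93
tcp_pos: [0.4739, 0.0601, 0.2264]
eef_rot: [180.0, -0.0, -162.5]
contact_force: [-1.0, 0.4, 0.0]
gripper_width: 0.0877
gripper_force: 0.0
((473.59185791015625, 56.0446891784668), array([472.96,  55.44], dtype=float32), 29.80716323852539, ((473.5700988769531, 55.674346923828125), (61.48281478881836, 62.04705810546875), 16.658390045166016))
(array([623.67,  88.76,  15.66]), np.float64(4.926230559756673), 1311, array([33.21, 46.48]), array([-46.1 , -33.75]), array([32.4 , 47.88]))
[473.98  60.12 226.42] [-180.     -0.02 -162.49] [  30.89    1.66  -23.31   -0.    -65.05 -103.38]
```

View pics/w1.png

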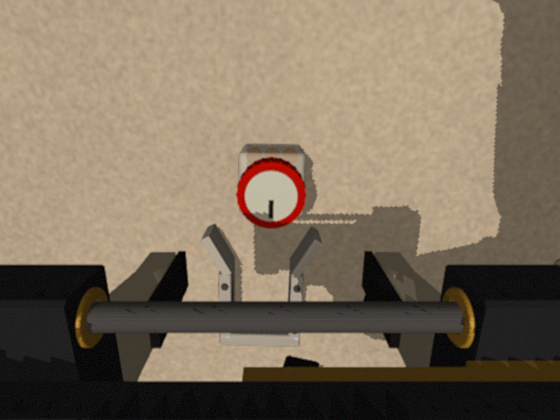

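The wrist view shows the cap at (271,193) with the jar just above it in the image. The brace mouth is directly below, at (262,285), nearly square with the jar.

```bash
python3 drive.py '[[0.0018,-0.0035,0.03,0,0,0],[0.0018,-0.0035,0.06,0,0,0],[0.0018,-0.0035,0.09,0,0,0],[0.0018,-0.0035,0.115,0,0,0],[0.0018,-0.0035,0.135,0,0,0],[0.0018,-0.0035,0.146,0,0,0],[0.0018,-0.0035,0.153,0,0,0],[0.0018,-0.0035,0.153,0,0,0],[0.0018,-0.0035,0.153,0,0,0]]'
python3 drive.py '[[0,0,0,0,0,0],[0,0,0,0,0,0],[0,0,0,0,0,0],[0,0,0,0,0,0],[0,0,0,0,0,0],[0,0,0,0,0,0],[0,0,0,0,0,0],[0,0,0,0,0,0],[0,0,0,0,0,0]]' 0.05 34
```

```text
time_s: 2.73
tcp_pos: [0.4737, 0.0564, 0.0738]
eef_rot: [-180.0, -0.0, -162.6]
contact_force: [-0.3, -0.0, 0.2]
gripper_width: 0.0877
gripper_force: 0.0
time_s: 3.48
tcp_pos: [0.4736, 0.0564, 0.0739]
eef_rot: [-180.0, 0.0, -162.7]
contact_force: [-1.8, -0.2, 5.9]
gripper_width: 0.0577
gripper_force: 34.0
```

```bash
python3 drive.py '[[0,0,-0.003,0,0,0],[0,0,-0.006,0,0,0],[0,0,-0.007,0,0,0],[0,0,-0.007,0,0,0],[0,-0.003,-0.007,0,0,0.5],[0,-0.006,-0.007,0,0,1],[0,-0.0088,-0.007,0,0,1],[0,-0.0088,-0.007,0,0,1],[0,-0.0088,-0.007,0,0,1]]'
python3 - <<'E'
from h import *
from plant import r
np.set_printoptions(precision=2,suppress=True)
for n in("top","side"):
    c=r.capture(n); cv2.imwrite(f"pics/{n}2.png",c["frame"][:,:,::-1]); np.savez(f"pics/{n}2.npz",**c); W=pts(c)
    print(n,fit_brace(W)[0])
    # jar visible shoulder/side: red pixels of cap and points below .07
    m=(W[...,2]>.02)&(W[...,2]<.078); s=W[m][:,:2].astype(np.float32)*1000; s=s[np.hypot(*(s-np.array((476,48))).T)<55]
    print(len(s),cv2.minAreaRect(s))
s=r.get_state(); print(s["tcp_pos"]*1000,s["eef_rot"],s["contact_force"])
a=cv2.imread("pics/side2.png")[150:330,230:430]; cv2.imwrite("pics/s2c.png",cv2.resize(a,None,fx=3,fy=3))
E
```

```text
time_s: 4.23
tcp_pos: [0.476, 0.0475, 0.0804]
eef_rot: [-180.0, -0.0, -163.8]
contact_force: [-0.2, 0.7, -6.3]
gripper_width: 0.0573
gripper_force: 34.0
top [622.63  88.91  15.68]
0 ((0.0, 0.0), (0.0, 0.0), 0.0)
side [625.05  92.17  15.52]
710 ((477.3050537109375, 51.30891418457031), (62.12723922729492, 61.839847564697266), 15.784459114074707)
[476.02  47.77  80.48] [-180.     -0.01 -163.76] [-0.22 -0.   -5.92]
```

View pics/s2c.png

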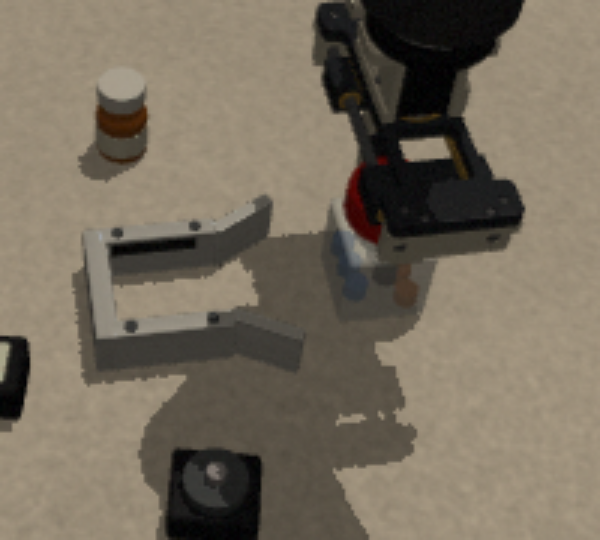

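The side crop shows the jar hanging free in the gripper at (380,270), in line with the brace mouth at (270,270). Now I'll slide it in.

```bash
python3 drive.py '[[-0.01,-0.0005,0,0,0,0],[-0.025,-0.0007,0,0,0,0],[-0.04,-0.0008,0,0,0,0],[-0.055,-0.0009,0,0,0,0],[-0.067,-0.001,0,0,0,0],[-0.077,-0.0011,0,0,0,0],[-0.086,-0.0012,0,0,0,0],[-0.094,-0.0013,0,0,0,0],[-0.1,-0.0014,0,0,0,0],[-0.1,-0.0014,0,0,0,0]]'
python3 drive.py '[[-0.006,0,0,0,0,0],[-0.012,-0.0001,0,0,0,0],[-0.018,-0.0002,0,0,0,0],[-0.024,-0.0003,0,0,0,0],[-0.029,-0.0003,0,0,0,0],[-0.034,-0.0004,0,0,0,0],[-0.038,-0.0004,0,0,0,0],[-0.042,-0.0004,0,0,0,0],[-0.045,-0.0005,0,0,0,0],[-0.045,-0.0005,0,0,0,0]]'
python3 - <<'E'
from plant import r
s=r.get_state(); print(s["tcp_pos"]*1000,s["eef_rot"],s["contact_force"],s["moment"],s["gripper_force"])
E
```

```text
time_s: 5.17
tcp_pos: [0.5737, 0.0749, 0.0805]
eef_rot: [-180.0, 0.0, -163.7]
contact_force: [-0.4, 0.1, -6.5]
gripper_width: 0.0578
gripper_force: 34.0
time_s: 6.0
tcp_pos: [0.6164, 0.0868, 0.0805]
eef_rot: [-180.0, 0.0, -163.7]
contact_force: [-0.3, 0.8, -5.8]
gripper_width: 0.0577
gripper_force: 34.0
[616.42513224  86.84456768  80.49471532] [-1.79994978e+02  1.83331281e-02 -1.63733983e+02] [-0.25980622  0.78385203 -5.76923832] [ 0.06314992 -0.14092732 -0.03035858] 33.99884975049645
```

```bash
python3 drive.py '[[-0.003,0,0,0,0,0],[-0.006,0,0,0,0,0],[-0.006,0,0.002,0,0,0],[-0.006,0,0.004,0,0,0],[-0.006,0,0.0055,0,0,0],[-0.006,0,0.0065,0,0,0],[-0.006,0,0.0065,0,0,0]]'
python3 drive.py '[[-0.001,0,0,0,0,0],[-0.002,0,0,0,0,0],[-0.002,0,0,0,0,0]]'
python3 drive.py '[[-0.001,0,0,0,0,0],[-0.002,0,0,0,0,0],[-0.002,0,0,0,0,0]]'
python3 - <<'E'
from h import *
from plant import r
np.set_printoptions(precision=2,suppress=True)
c=r.capture("side"); W=pts(c); q=fit_brace(W)[0]; print(q)
m=(W[...,2]>.05)&(W[...,2]<.076); s=W[m][:,:2].astype(np.float32)*1000; s=s[np.hypot(*(s-q[:2]).T)<50]
rc=cv2.minAreaRect(s); print(len(s),rc,loc(np.array([rc[0]]),q)); l=loc(s,q); print(np.percentile(l,[0,2,98,100],axis=0))
E
```

```text
time_s: 6.58
tcp_pos: [0.622, 0.0884, 0.0745]
eef_rot: [-180.0, 0.1, -163.7]
contact_force: [-0.4, -0.5, -0.7]
gripper_width: 0.0575
gripper_force: 34.0
time_s: 6.83
tcp_pos: [0.6233, 0.0888, 0.0743]
eef_rot: [-180.0, -0.0, -163.7]
contact_force: [-2.5, -0.8, 0.9]
gripper_width: 0.0578
gripper_force: 34.0
time_s: 7.08
tcp_pos: [0.625, 0.0892, 0.0747]
eef_rot: [-180.0, -0.1, -163.7]
contact_force: [-5.3, -0.4, 6.9]
gripper_width: 0.0575
gripper_force: 34.0Traceback (most recent call last):
  File "<stdin>", line 4, in <module>
  File "h.py", line 18, in fit_brace
    return s.x,s.fun,len(p),np.percentile(L[L[:,1]>0,1],[2,98]),np.percentile(L[L[:,1]<0,1],[2,98]),np.percentile(l[abs(l[:,1])<25,0],[2,98])
                                                                ~~~~~~~~~~~~~^^^^^^^^^^^^^^^^^^^^^^
    return _quantile_unchecked(
        a, q, axis, out, overwrite_input, method, keepdims, weights)
    return _ureduce(a,
                    func=_quantile_ureduce_func,
    ...<5 lines>...
                    overwrite_input=overwrite_input,
                    method=method)
    r = func(a, **kwargs)
    result = _quantile(arr,
                       quantiles=q,
    ...<2 lines>...
                       out=out,
                       weights=wgt)
    slices_having_nans = np.isnan(arr[-1, ...])
                                  ~~~^^^^^^^^^
IndexError: index -1 is out of bounds for axis 0 with size 0
```

```bash
python3 drive.py '[[-0.0005,0,0,0,0,0],[-0.001,0,0,0,0,0],[-0.001,0,0,0,0,0]]'
python3 drive.py '[[-0.0005,0,0,0,0,0],[-0.001,0,0,0,0,0],[-0.001,0,0,0,0,0]]'
python3 - <<'E'
from h import *
from plant import r
np.set_printoptions(precision=2,suppress=True)
c=r.capture("side"); W=pts(c); q=np.array([625,92.15,15.6])
cv2.imwrite("pics/s3.png",cv2.resize(c["frame"][150:330,230:430,::-1],None,fx=3,fy=3))
m=(W[...,2]>.05)&(W[...,2]<.076); s=W[m][:,:2].astype(np.float32)*1000; s=s[np.hypot(*(s-q[:2]).T)<50]
rc=cv2.minAreaRect(s); print(len(s),rc,loc(np.array([rc[0]]),q)); l=loc(s,q); print(np.percentile(l,[0,2,98,100],axis=0))
E
```

```text
time_s: 7.38
tcp_pos: [0.6258, 0.0894, 0.075]
eef_rot: [-180.0, -0.1, -163.7]
contact_force: [-5.9, -0.3, 8.9]
gripper_width: 0.0574
gripper_force: 34.0
time_s: 7.63
tcp_pos: [0.6267, 0.0897, 0.0753]
eef_rot: [-180.0, -0.1, -163.7]
contact_force: [-8.0, 0.3, 11.3]
gripper_width: 0.0574
gripper_force: 34.0
128 ((617.5703735351562, 119.50792694091797), (59.718719482421875, 5.819346904754639), 13.324865341186523) [[ 0.2  28.35]]
[[-29.71  24.26]
 [-29.34  26.17]
 [ 28.98  30.63]
 [ 30.01  30.87]]
```

View pics/s3.png

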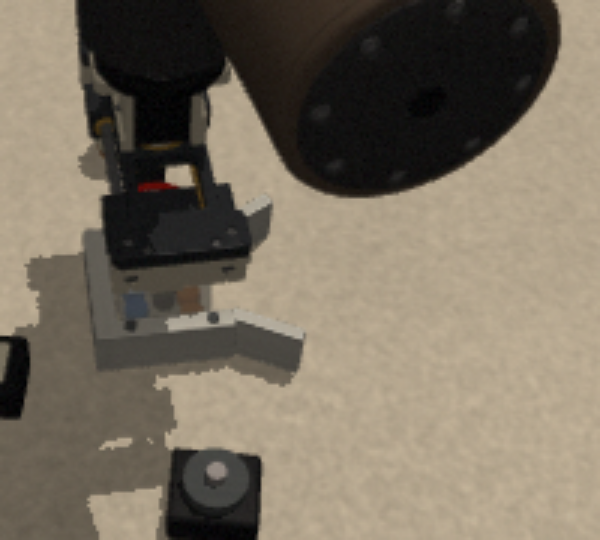

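The side crop shows the jar between the cheeks, near the back wall, with its shoulder centred about 0.2 mm from the brace origin. The rising vertical force suggests the last millimetre or so tilted it slightly, so I'll ease back.

```bash
python3 drive.py '[[0.0008,0,0,0,0,0],[0.0015,0,0,0,0,0],[0.0015,0,0,0,0,0]]'
python3 drive.py '[[0.0005,0,0,0,0,0],[0.001,0,0,0,0,0],[0.001,0,0,0,0,0]]'
python3 - <<'E'
from h import *
from plant import r
np.set_printoptions(precision=2,suppress=True)
s=r.get_state(); print(s["tcp_pos"]*1000,s["contact_force"],s["moment"])
for n,q in(("side",np.array([625,92.15,15.6])),("top",np.array([622.6,88.87,15.7]))):
    c=r.capture(n); W=pts(c)
    m=(W[...,2]>.05)&(W[...,2]<.072); s=W[m]*1000; s=s[np.hypot(*(s[:,:2]-q[:2]).T)<50]
    if len(s)<10: print(n,len(s)); continue
    l=loc(s[:,:2],q); print(n,len(s),np.percentile(l,[0,2,98,100],axis=0))
    k=abs(s[:,2]-66)<5; A=np.c_[l[k],np.ones(k.sum())]; print("shoulder plane",np.linalg.lstsq(A,s[k,2],rcond=None)[0],k.sum())
E
```

```text
time_s: 7.93
tcp_pos: [0.6255, 0.0894, 0.075]
eef_rot: [-180.0, -0.0, -163.7]
contact_force: [-5.6, -1.4, 6.9]
gripper_width: 0.0573
gripper_force: 34.0
time_s: 8.18
tcp_pos: [0.6247, 0.0892, 0.0747]
eef_rot: [-180.0, -0.0, -163.7]
contact_force: [-4.0, -0.3, 6.5]
gripper_width: 0.0576
gripper_force: 34.0
[624.66  89.17  74.68] [-3.96 -0.26  6.47] [-0.12  1.56 -0.03]
side 124 [[-31.83  25.12]
 [-31.34  27.45]
 [ 28.01  31.03]
 [ 28.26  32.07]]
shoulder plane [-0.01  0.37 51.59] 21
top 214 [[-32.84 -31.37]
 [-32.52 -30.05]
 [-14.36  29.3 ]
 [-12.54  30.36]]
shoulder plane [ 0.08  0.01 68.63] 181
```

```bash
python3 drive.py '[[0,0,0,0,0,0],[0,0,0,0,0,0],[0,0,0,0,0,0],[0,0,0,0,0,0],[0,0,0,0,0,0]]' 0.088
cat >> h.py <<'E'
def look(r):
    for n,q in(("side",np.array([625,92.15,15.6])),("top",np.array([622.6,88.87,15.7]))):
        c=r.capture(n); W=pts(c); np.savez(f"pics/{n}_l.npz",**c)
        m=(W[...,2]>.05)&(W[...,2]<.072); s=W[m]*1000; s=s[np.hypot(*(s[:,:2]-q[:2]).T)<50]; l=loc(s[:,:2],q)
        print(n,len(s),np.percentile(l,[0,2,98,100],axis=0).tolist())
        h=(s[:,2]>63)&(s[:,2]<69); l=l[h]; z=s[h,2]
        if h.sum()<20: continue
        from scipy.optimize import least_squares
        f=least_squares(lambda a:l@a[:2]+a[2]-z,[0,0,66],loss="soft_l1",f_scale=.3); print("plane",f.x,h.sum(),"x",np.percentile(l[:,0],[1,99]),"y",np.percentile(l[:,1],[1,99]))
E
python3 - <<'E'
from h import *
from plant import r
np.set_printoptions(precision=3,suppress=True)
look(r); s=r.get_state(); print(s["tcp_pos"]*1000,s["contact_force"],s["gripper_width"])
E
```

```text
time_s: 8.7
tcp_pos: [0.6251, 0.0894, 0.0739]
eef_rot: [-180.0, 0.0, -163.7]
contact_force: [0.5, 0.3, 0.6]
gripper_width: 0.0844
gripper_force: 0.0
side 72 [[-34.13832824071494, 23.82044341347001], [-32.7944190895996, 25.691023622450373], [26.33272633514473, 30.66901506329873], [27.75115475335965, 31.896358901786897]]
top 199 [[-33.524581998648586, -31.20407528272462], [-33.47289614213671, -30.128851871627305], [-12.057921130718366, 29.639803142596286], [17.066415671533704, 30.46984002154644]]
plane [ 0.017 -0.001 66.148] 150 x [-33.004   5.165] y [-30.708  29.716]
[624.998  89.346  73.956] [-0.015  0.406 -0.071] 0.0867300404344156
```

Released, the jar stands flat about 2.3 mm short of home, because bench friction had tilted it in the pads instead of sliding it. I'll re-centre on the cap, grip, lift, move it forward in the air and then lower it.

```bash
python3 drive.py '[[0.0015,0,0,0,0,0],[0.0033,0,0,0,0,0],[0.0033,0,0,0,0,0]]' 0.088
python3 drive.py '[[0,0,0,0,0,0],[0,0,0,0,0,0],[0,0,0,0,0,0],[0,0,0,0,0,0],[0,0,0,0,0,0],[0,0,0,0,0,0],[0,0,0,0,0,0]]' 0.05 34
python3 drive.py '[[0,0,-0.002,0,0,0],[0,0,-0.004,0,0,0],[0,0,-0.004,0,0,0],[0,0,-0.004,0,0,0],[-0.001,0,-0.004,0,0,0],[-0.002,0,-0.004,0,0,0],[-0.003,0,-0.004,0,0,0],[-0.003,0,-0.004,0,0,0]]'
python3 drive.py '[[-0.0005,0,0,0,0,0],[-0.001,0,0,0,0,0],[-0.001,0,0,0,0,0]]'
```

```text
time_s: 9.05
tcp_pos: [0.6213, 0.0883, 0.074]
eef_rot: [180.0, -0.0, -163.7]
contact_force: [0.5, 1.0, -0.1]
gripper_width: 0.0872
gripper_force: 0.0
time_s: 9.63
tcp_pos: [0.6217, 0.0884, 0.074]
eef_rot: [-180.0, -0.0, -163.7]
contact_force: [-0.9, -0.5, -0.3]
gripper_width: 0.0575
gripper_force: 34.0
time_s: 10.3
tcp_pos: [0.6248, 0.0893, 0.0778]
eef_rot: [-180.0, -0.0, -163.7]
contact_force: [0.1, -0.5, -6.3]
gripper_width: 0.0579
gripper_force: 34.0
time_s: 10.55
tcp_pos: [0.6253, 0.0894, 0.0779]
eef_rot: [-180.0, -0.0, -163.7]
contact_force: [-0.5, -0.0, -6.4]
gripper_width: 0.0574
gripper_force: 34.0
```

```bash
python3 drive.py '[[-0.0005,0,0,0,0,0],[-0.001,0,0,0,0,0],[-0.001,0,0,0,0,0]]'
python3 - <<'E'
from h import *
from plant import r
np.set_printoptions(precision=3,suppress=True)
look(r); s=r.get_state(); print(s["tcp_pos"]*1000,s["contact_force"],s["moment"])
E
```

```text
time_s: 10.8
tcp_pos: [0.6262, 0.0896, 0.078]
eef_rot: [-180.0, -0.0, -163.7]
contact_force: [-2.7, -1.3, -5.3]
gripper_width: 0.0575
gripper_force: 34.0
side 151 [[-30.082303551918734, -13.351134370012502], [-29.251526536167386, 23.80397952703872], [31.553092812297947, 31.12105426380839], [31.68714677905192, 31.665875415835547]]
plane [-0.019  0.219 58.548] 26 x [-28.818  29.547] y [26.593 31.248]
top 217 [[-29.956920652644264, -31.2439511938692], [-29.704909613620494, -29.869167454818335], [-11.745615562390485, 29.70116450197258], [-10.30427677112419, 30.61281357064786]]
plane [ 0.09  -0.002 68.996] 146 x [-29.41  -10.576] y [-30.629  30.219]
[626.252  89.668  78.02 ] [-2.995 -0.148 -5.338] [-0.187  0.679 -0.002]
```

First touch of the back wall (−3 N), with the jar centred about +1 mm from the origin. Lowering now.

```bash
python3 drive.py '[[0.0003,0,0.001,0,0,0],[0.0005,0,0.002,0,0,0],[0.0005,0,0.003,0,0,0],[0.0005,0,0.004,0,0,0],[0.0005,0,0.004,0,0,0],[0.0005,0,0.004,0,0,0]]'
python3 - <<'E'
from h import *
from plant import r
np.set_printoptions(precision=3,suppress=True)
look(r); s=r.get_state(); print(s["tcp_pos"]*1000,s["contact_force"],s["moment"],s["joints"])
E
```

```text
time_s: 11.4
tcp_pos: [0.6263, 0.0897, 0.0746]
eef_rot: [-180.0, 0.0, -163.7]
contact_force: [-3.8, -0.1, 3.2]
gripper_width: 0.0576
gripper_force: 34.0
side 119 [[-30.00779944322814, 22.482304255216196], [-29.65963170979041, 25.941436885897254], [30.266568150502636, 30.554078675639026], [31.75610208765095, 30.66402585498208]]
top 205 [[-29.98915263389771, -31.400481765693566], [-29.84451138663207, -30.371017622308194], [-12.136903847898143, 29.514917337356376], [-10.88079738388188, 30.3578656547428]]
plane [ 0.066  0.01  67.943] 160 x [-29.347 -11.42 ] y [-30.552  29.89 ]
[626.261  89.655  74.551] [-4.599 -1.015  4.537] [-0.195  1.437  0.005] [ 25.802  24.075 -15.526   0.015 -50.368 -99.543]
```

```bash
python3 drive.py '[[0,0,0,0,0,0],[0,0,0,0,0,0],[0,0,0,0,0,0],[0,0,0,0,0,0],[0,0,0,0,0,0],[0,0,0,0,0,0]]' 0.088
python3 - <<'E'
from h import *
from plant import r
np.set_printoptions(precision=3,suppress=True)
look(r); s=r.get_state(); print(s["tcp_pos"]*1000,s["contact_force"],s["moment"],s["gripper_width"])
E
```

```text
time_s: 12.0
tcp_pos: [0.6262, 0.0897, 0.074]
eef_rot: [180.0, 0.0, -163.7]
contact_force: [-1.1, -0.4, 0.8]
gripper_width: 0.0862
gripper_force: 0.0
side 68 [[-29.777251315241134, 27.24844604616185], [-29.526204071204283, 27.281393720932588], [30.13505389810311, 31.128056738346356], [30.15555032091919, 31.45593354565714]]
top 194 [[-30.770768921888983, -31.614967388222297], [-30.675097837306797, -30.47284957847227], [-9.498506384173785, 29.844410570729924], [16.752469241232696, 30.461435648499332]]
plane [ 0.009  0.014 66.078] 146 x [-30.274   7.507] y [-30.537  29.406]
[626.14   89.673  74.023] [-0.055 -0.627 -0.301] [ 0.093 -0.178  0.02 ] 0.0876090732755248
```

The jar is flat and home. I'll re-centre, grip at 36 N and unscrew; world anticlockwise is −rz in the tool frame.

```bash
python3 drive.py '[[0.001,0,0,0,0,0],[0.0017,0,0,0,0,0],[0.0017,0,0,0,0,0]]'
python3 drive.py '[[0,0,0,0,0,0],[0,0,0,0,0,0],[0,0,0,0,0,0],[0,0,0,0,0,0],[0,0,0,0,0,0],[0,0,0,0,0,0],[0,0,0,0,0,0],[0,0,0,0,0,0]]' 0.05 36
python3 drive.py '[[0,0,0,0,0,-3],[0,0,0,0,0,-7],[0,0,0,0,0,-11],[0,0,0,0,0,-15],[0,0,0,0,0,-15]]'
python3 - <<'E'
from plant import r
s=r.get_state(); print(s["eef_rot"],s["contact_force"],s["moment"])
E
```

```text
time_s: 12.35
tcp_pos: [0.6242, 0.0891, 0.074]
eef_rot: [180.0, -0.0, -163.7]
contact_force: [-1.4, -0.7, -0.5]
gripper_width: 0.0875
gripper_force: 0.0
time_s: 13.02
tcp_pos: [0.6244, 0.0892, 0.074]
eef_rot: [-180.0, -0.0, -163.7]
contact_force: [-0.2, 0.2, -0.0]
gripper_width: 0.0577
gripper_force: 36.0
time_s: 13.43
tcp_pos: [0.6237, 0.0889, 0.0741]
eef_rot: [180.0, -0.1, -148.6]
contact_force: [-3.8, 1.2, 1.9]
gripper_width: 0.0574
gripper_force: 36.0
[ 1.79968762e+02 -6.24474568e-02 -1.48620491e+02] [-3.81870077  1.19971746  1.90813331] [ 0.16027068  0.9531516  -0.47313802]
```

```bash
python3 drive.py '[[0,0,0,0,0,-5],[0,0,0,0,0,-10],[0,0,0,0,0,-15],[0,0,0,0,0,-20],[0,0,0,0,0,-25],[0,0,0,0,0,-25]]'
python3 - <<'E'
from plant import r
s=r.get_state(); print(s["eef_rot"],s["contact_force"],s["moment"])
E
python3 drive.py '[[0,0,0,0,0,-5],[0,0,0,0,0,-10],[0,0,0,0,0,-15],[0,0,0,0,0,-20],[0,0,0,0,0,-25],[0,0,0,0,0,-25]]'
python3 - <<'E'
from h import *
from plant import r
np.set_printoptions(precision=3,suppress=True)
s=r.get_state(); print(s["eef_rot"],s["contact_force"],s["moment"],s["joints"])
look(r)
c=r.capture("top"); cv2.imwrite("pics/t4.png",cv2.resize(c["frame"][150:300,180:340,::-1],None,fx=4,fy=4,interpolation=cv2.INTER_CUBIC))
E
```

```text
time_s: 13.93
tcp_pos: [0.6239, 0.0889, 0.074]
eef_rot: [180.0, -0.0, -123.7]
contact_force: [-2.9, -1.1, 4.0]
gripper_width: 0.0578
gripper_force: 36.0
[ 1.79960123e+02 -4.31622641e-02 -1.23682879e+02] [-2.86730518 -1.07714997  4.01169855] [-0.08407497  1.11824622 -0.38337822]
time_s: 14.43
tcp_pos: [0.624, 0.0889, 0.074]
eef_rot: [180.0, -0.0, -98.8]
contact_force: [-3.1, -0.7, 3.1]
gripper_width: 0.0574
gripper_force: 36.0
[179.956  -0.026 -98.793] [-3.059 -0.703  3.135] [-0.261  1.166 -0.453] [ 25.82   23.96  -15.794  -0.005 -50.297 -34.61 ]
side 367 [[-33.03826639295802, -20.616233681252446], [-31.240075762067917, -8.414902308819732], [29.832547158241198, 31.05761720903819], [31.029386450775867, 32.69669084537956]]
plane [-0.013  0.001 65.625] 216 x [-31.386  29.585] y [-9.474 29.903]
top 35 [[-30.070003888480997, -32.873626217249885], [-29.74467003958783, -32.40946254502815], [-3.29048190549253, -7.207946530421211], [3.240506826881494, 29.962864321131274]]
plane [-0.014 -0.026 64.722] 29 x [-27.416   0.551] y [-32.122  14.657]
```

View pics/t4.png

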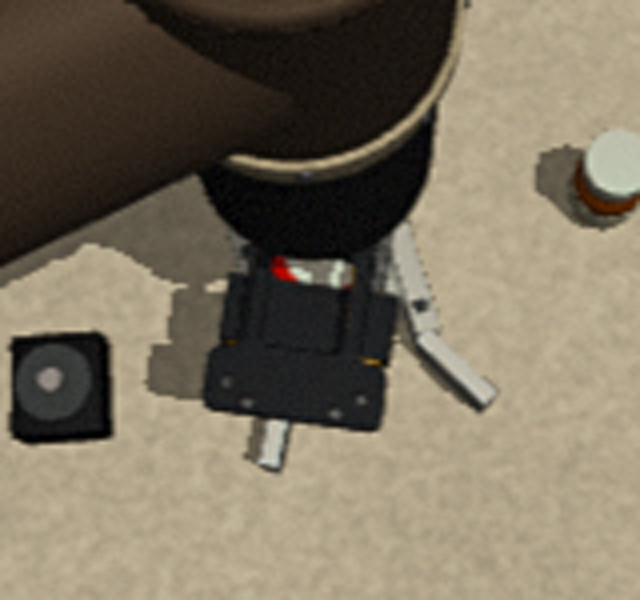

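The top crop shows the gripper, with the cap's red rim visible at (285,268), over the brace. Nothing else has moved, and torque is still about 0.45 N m after 65°.

```bash
for i in 1; do python3 drive.py '[[0,0,0,0,0,-2],[0,0,0,0,0,-4],[0,0,0,0,0,-4]]' >/dev/null; python3 -c "
from plant import r
s=r.get_state(); print(s['tcp_pos'],s['eef_rot'],s['contact_force'],s['moment'])"; done
python3 drive.py '[[0,0,0,0,0,-2],[0,0,0,0,0,-3],[0,0,0,0,0,-3]]' >/dev/null; python3 -c "
from plant import r
s=r.get_state(); print(s['tcp_pos'],s['eef_rot'],s['contact_force'],s['moment'])"
```

```text
[0.62407098 0.08886726 0.07405589] [ 1.79964358e+02 -2.12448631e-02 -9.48704676e+01] [-4.4931106  -2.16074357  3.69634359] [-0.55964192  1.4574854  -0.55200733]
[0.62408169 0.08892613 0.07405647] [ 1.79963790e+02 -1.97638456e-02 -9.18455582e+01] [-5.26426219 -3.19785327  4.39275767] [-0.6550145   1.65128167 -0.58600293]
```

```bash
python3 drive.py '[[0,0,0,0,0,-1.5],[0,0,0,0,0,-3],[0,0,0,0,0,-3]]' >/dev/null; python3 -c "
from plant import r
s=r.get_state(); print(s['tcp_pos'],s['eef_rot'],s['contact_force'],s['moment'])"
python3 drive.py '[[0,0,-0.001,0,0,0],[0,0,-0.002,0,0,0],[0,0,-0.003,0,0,0],[0,0,-0.003,0,0,0]]' >/dev/null; python3 - <<'E'
from h import *
from plant import r
np.set_printoptions(precision=3,suppress=True)
s=r.get_state(); print(s["tcp_pos"],s["eef_rot"],s["contact_force"],s["moment"])
look(r)
E
```

```text
[0.62412068 0.08891202 0.07402679] [ 1.79964936e+02 -1.74711372e-02 -8.88084949e+01] [-5.57666228 -1.96886561  4.31506745] [-0.67586954  1.65762918 -0.52576567]
[0.624 0.089 0.076] [179.923  -0.007 -88.778] [-3.284  0.221 -5.065] [ 0.115  1.341 -0.285]
side 393 [[-34.254914584608194, -21.566339519082632], [-31.76307812258688, -5.315156950291421], [29.41819938551375, 31.214783006337452], [30.855589381993237, 31.87099656901592]]
plane [-0.007 -0.015 66.063] 244 x [-32.303  28.759] y [-4.182 30.741]
top 2 [[-15.319914832796986, -31.858910128835255], [-15.27818362319449, -31.84618011088601], [-13.27508556227467, -31.235139249322238], [-13.233354352672174, -31.222409231372993]]
```

```bash
cat >> h.py <<'E'
def jarpose(q=np.array([625,92.15,15.6])):
    W=pts(dict(np.load("pics/side_l.npz"))); m=(W[...,2]>.045)&(W[...,2]<.069); s=W[m]*1000; s=s[np.hypot(*(s[:,:2]-q[:2]).T)<50]
    l=loc(s[:,:2],q); 
    # shoulder left edge (y max) and x-extents by rows of y
    rc=cv2.minAreaRect(l.astype(np.float32)); print("rect in brace frame",rc)
    f=l[(l[:,0]>-25)&(l[:,0]<25)]; b=np.arange(-25,25,5); e=[f[(f[:,0]>=a)&(f[:,0]<a+5),1].max() for a in b]; k=np.polyfit(b+2.5,e,1); print("left side slope deg",np.degrees(np.arctan(k[0])),"at",k[1])
E
python3 -c "
from h import *
jarpose()"
python3 drive.py '[[0,0,0.0015,0,0,0],[0,0,0.0025,0,0,0],[0,0,0.0025,0,0,0],[0,0,0.0025,0,0,-2],[0,0,0.0025,0,0,-4],[0,0,0.0025,0,0,-4]]' >/dev/null; python3 -c "
from plant import r
s=r.get_state(); print(s['tcp_pos'],s['eef_rot'],s['contact_force'],s['moment'])"
python3 drive.py '[[0,0,-0.001,0,0,0],[0,0,-0.002,0,0,0],[0,0,-0.003,0,0,0],[0,0,-0.003,0,0,0]]' >/dev/null; python3 - <<'E'
from h import *
from plant import r
np.set_printoptions(precision=3,suppress=True)
s=r.get_state(); print(s["tcp_pos"],s["eef_rot"],s["contact_force"],s["moment"])
look(r); jarpose()
E
```

```text
rect in brace frame ((-1.773092269897461, 3.669191360473633), (62.411128997802734, 54.64723205566406), 3.7650136947631836)
left side slope deg 3.6182908901567457 at 30.610643858810498
[0.62415334 0.08929155 0.07523193] [ 1.79996215e+02  9.40473813e-03 -8.46391911e+01] [-7.06563636  0.4830548   2.83809524] [ 0.30628862  2.4417652  -0.54046774]
[0.624 0.089 0.077] [179.961  -0.001 -84.744] [-5.437  2.274 -4.71 ] [ 0.532  1.927 -0.396]
side 407 [[-34.07520120009133, -20.67931728727604], [-31.54219091967588, -6.788419560387896], [29.363736523871772, 31.266678188938133], [31.142028773247755, 32.23412472168214]]
plane [-0.008 -0.039 66.65 ] 258 x [-32.12   28.307] y [-5.031 30.484]Traceback (most recent call last):
  File "<stdin>", line 5, in <module>
  File "h.py", line 28, in look
    print(n,len(s),np.percentile(l,[0,2,98,100],axis=0).tolist())
                   ~~~~~~~~~~~~~^^^^^^^^^^^^^^^^^^^^^^^
    return _quantile_unchecked(
        a, q, axis, out, overwrite_input, method, keepdims, weights)
    return _ureduce(a,
                    func=_quantile_ureduce_func,
    ...<5 lines>...
                    overwrite_input=overwrite_input,
                    method=method)
    r = func(a, **kwargs)
    result = _quantile(arr,
                       quantiles=q,
    ...<2 lines>...
                       out=out,
                       weights=wgt)
    slices_having_nans = np.isnan(arr[-1, ...])
                                  ~~~^^^^^^^^^
IndexError: index -1 is out of bounds for axis 0 with size 0
```

```bash
python3 - <<'E'
from h import *
from plant import r
jarpose()
c=r.capture("wrist"); d=r.capture("top")
a=c["frame"][:,:,::-1]; b=cv2.resize(d["frame"][195:255,215:305,::-1],(560,373),interpolation=cv2.INTER_CUBIC)
cv2.imwrite("pics/w5.png",cv2.resize(a[200:420],(800,314)));cv2.imwrite("pics/w5b.png",np.vstack([cv2.resize(a[200:420],(560,220)),b]))
E
```

```text
rect in brace frame ((-1.622323989868164, 4.18499755859375), (62.39018630981445, 53.856964111328125), 3.727675199508667)
left side slope deg 3.74123026000316 at 30.770760762916645
```

View pics/w5b.png

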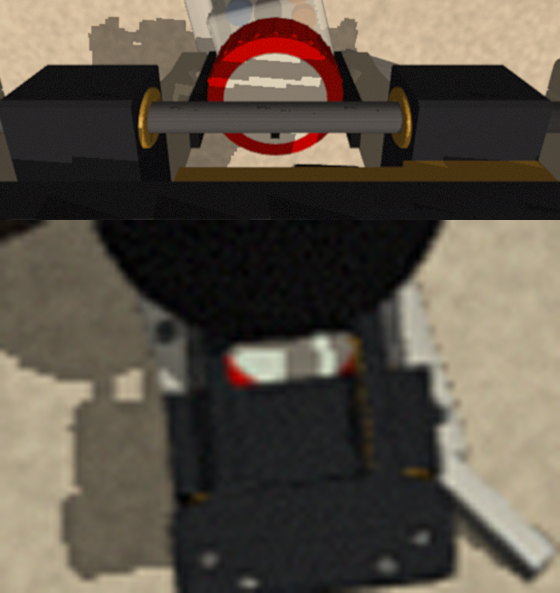

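The wrist view (top half) puts the cap mark at (275,135), straight below the cap centre (275,97), just as before gripping. So the cap followed the tool without slipping, while the jar turned only 3.7° and sits against the cheeks. I'll take off the lateral load and residual torque, then try lifting.

```bash
python3 drive.py '[[0,0,0.0015,0,0,0],[0,0,0.003,0,0,0],[-0.0006,0.0012,0.003,0,0,1],[-0.0006,0.0012,0.003,0,0,2],[-0.0006,0.0012,0.003,0,0,2]]' >/dev/null; cat > st.py <<'E'
from h import *
from plant import r
np.set_printoptions(precision=3,suppress=True)
s=r.get_state(); print(s["time_s"],s["tcp_pos"],s["eef_rot"],s["contact_force"],s["moment"],s["gripper_width"])
E
python3 st.py
python3 drive.py '[[0,0,-0.001,0,0,0],[0,0,-0.002,0,0,0],[0,0,-0.003,0,0,0],[0,0,-0.003,0,0,0]]' >/dev/null; python3 st.py; python3 - <<'E'
from h import *
from plant import r
np.set_printoptions(precision=3,suppress=True)
try: look(r)
except Exception: pass
jarpose()
E
```

```text
17.2167 [0.624 0.09  0.076] [-179.912   -0.012  -86.77 ] [-4.366 -1.674  0.43 ] [-0.377  1.27  -0.137] 0.05772161237007066
17.55 [0.624 0.09  0.078] [-179.945    0.006  -86.719] [-2.526 -0.309 -0.861] [-0.134  0.626 -0.038] 0.057661986430500974
side 403 [[-34.1563482324421, -21.295009808533802], [-31.90890090421118, -6.540573594356668], [29.294181930716277, 31.408979142324434], [30.95154836318553, 32.74856953947456]]
plane [-0.009  0.005 65.544] 255 x [-32.156  28.848] y [-5.996 31.245]
rect in brace frame ((-1.7428512573242188, 4.071527481079102), (62.49311065673828, 54.41847229003906), 3.3126046657562256)
left side slope deg 3.9763904198326765 at 30.824140384193495
```

The cap is free: lift force is about −0.9 N and the jar stays flat. Lifting slowly.

```bash
python3 drive.py '[[0,0,-0.002,0,0,0],[0,0,-0.004,0,0,0],[0,0,-0.006,0,0,0],[0,0,-0.008,0,0,0],[0,0,-0.008,0,0,0]]' >/dev/null; python3 st.py; python3 - <<'E'
from h import *
from plant import r
np.set_printoptions(precision=3,suppress=True)
try: look(r)
except Exception: pass
jarpose()
E
```

```text
18.0667 [0.624 0.09  0.087] [-179.888    0.027  -86.721] [-0.244 -0.185 -0.156] [ 0.063 -0.053  0.025] 0.05764219869672733
side 472 [[-34.26528766313367, -22.396604758256345], [-31.92421092163912, -10.529795497415572], [29.237614823165025, 31.338077878003794], [30.758700488884834, 32.56140708256012]]
plane [-0.008 -0.002 65.813] 305 x [-32.225  28.693] y [-13.52   30.672]
rect in brace frame ((-1.6964149475097656, 3.04290771484375), (62.12343215942383, 57.078346252441406), 3.969913959503174)
left side slope deg 3.7365997401325406 at 31.00238896864563
```

```bash
python3 drive.py '[[0,0,-0.007,0,0,0],[0,0,-0.015,0,0,0],[0,0,-0.023,0,0,0],[0,0,-0.03,0,0,0],[0,0,-0.035,0,0,0],[0,0,-0.0375,0,0,0],[0,0,-0.0375,0,0,0],[0,0,-0.0375,0,0,0],[0,0,-0.0375,0,0,0]]'; python3 - <<'E'
from h import *
from plant import r
np.set_printoptions(precision=2,suppress=True)
c=r.capture("side"); np.savez("pics/side_l.npz",**c); W=pts(c)*1000; jarpose()
d=red(c)&(np.hypot(W[...,0]-625,W[...,1]-91)<50); print("red z",np.percentile(W[d][:,2],[1,5,50,95,99]),d.sum())
j=(np.hypot(W[...,0]-625,W[...,1]-91)<18)&(W[...,2]>85)&(W[...,2]<115)&~red(c); print("rim z",j.sum(),np.percentile(W[j][:,2],[5,50,95]) if j.sum() else "")
cv2.imwrite("pics/s6.png",cv2.resize(c["frame"][130:310,230:430,::-1],None,fx=3,fy=3))
w=r.capture("wrist"); Wp=pts(w)*1000
k=(np.hypot(Wp[...,0]-624,Wp[...,1]-90)<25)&(Wp[...,2]>135)&(Wp[...,2]<165); p=Wp[k]; a=np.linalg.lstsq(np.c_[p[:,:2]-[624,90],np.ones(len(p))],p[:,2],rcond=None)[0]; print("cap top plane",a,len(p))
E
```

```text
time_s: 18.92
tcp_pos: [0.6229, 0.0896, 0.1227]
eef_rot: [180.0, -0.0, -86.7]
contact_force: [0.6, 0.5, 0.2]
gripper_width: 0.0575
gripper_force: 36.0
rect in brace frame ((-1.8691596984863281, 1.506277084350586), (62.416099548339844, 61.050994873046875), 3.7061288356781006)
left side slope deg 5.199032187663028 at 31.414732983752653
red z [138.63 147.75 149.51 151.13 151.57] 157
rim z 35 [86.55 97.27 99.28]
cap top plane [ -0.    0.  149.2] 5952
```

View pics/s6.png

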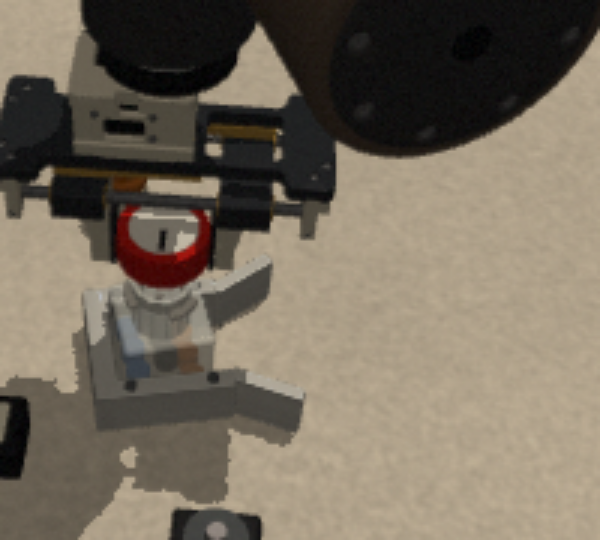

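The side crop shows the cap at (163,240), level above the open neck at (163,300), with the jar standing in the block. Clearance is about 27.5 mm, so I'll raise it slightly, settle and hand in.

```bash
python3 drive.py '[[0,0,-0.001,0,0,0],[0,0,-0.0025,0,0,0],[0,0,-0.0025,0,0,0],[0,0,-0.0025,0,0,0],[0,0,-0.0025,0,0,0],[0,0,-0.0025,0,0,0],[0,0,-0.0025,0,0,0],[0,0,-0.0025,0,0,0]]'; python3 -c "
from plant import r
print(r.get_state()['qd']); print(r.close_job())"
```

```text
time_s: 19.68
tcp_pos: [0.6231, 0.0896, 0.1255]
eef_rot: [180.0, -0.0, -86.7]
contact_force: [0.4, -0.5, 0.3]
gripper_width: 0.0575
gripper_force: 36.0
[0.07470525 0.04385309 0.0242838  0.05696616 0.0060684  0.0034646 ]
the job is handed in; nothing more can be done
None
```

I handed the job in at 19.7 s with the cap unscrewed and held level and still about 3 cm above the mouth at 36 N; the jar stands in the brace, but ended about 1.8 mm short of the home point and skewed about 4°, the cap turned about 75° (roughly 6° past where the thread lets go), and no verdict was returned.

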